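# Unlatch the low microscope case

## Robot

A 7-joint arm with a two-finger parallel gripper is mounted at the origin on the work surface. World frame = base frame: x ahead of the robot, y to its left, z up, the work surface at z = 0. Lengths are in m, angles in degrees, forces in N, time in s.
With the tool pointing down it reaches from about 0.4 to 0.875 m from the base axis. Payload 19.3 kg.
Tool frame: the origin (TCP) lies at the very end of the fingers, on their centre line; the grasp point (between the pads) lies 19 mm behind it; z points along the fingers, y is the direction in which the jaws open and shut (so a half turn about z gives the same grasp; the last joint's range is limited). The gripper opens to 85 mm and grips with 20 to 120 N. Pads are 22 mm wide; open, the fingers measure 114 mm over their backs; the gripper's body (76 mm by 85 mm) begins 54 mm behind the grasp point. The pads swing forward as they close: fully open they stand 13 mm farther back than shut.
Start: joints at [-79.71, 29.874, -2.08, 91.645, 1.215, 58.505, -6.463], TCP at [0.155, 0.606, 0.231] pointing down, gripper open.
Joint ranges: [-166.77, 166.77], [-17.47, 122.26], [-85.68, 81.53], [9.62, 139.38], [-72.42, 252.41], [9.2, 110.78], [-144.41, 144.41]. Speed limits (degrees/s): [108.29, 108.29, 136.94, 136.94, 172.46, 172.46, 172.46].

## Interface

Orientations are given as a 3x3 rotation matrix whose columns are the frame's x, y, z axes.
In Python, from cell import arm, get_image, camera_info, job gives the robot as it stands.
- The arm moves only by the tool step_arm, never from a script. Its argument "rows" is a list of rows, each an object with "xyz": the shift along the tool's x, y, z in mm, a list of three; "delta_rot": the turn, a rotation vector about the tool's x, y, z in rad, a list of three; "gripper": the closure, from 0 (fully open) to 1 (shut). A call has exactly 5 rows; each row shifts and turns the commanded pose from where the row before left it, along the tool's axes as they then stand; what a row does not reach is not made up. A row lasts 1/12 s, in which the tool goes at most 41.7 mm and 7.16 degrees, less where a joint would pass 70% of its speed; a pose out of reach is approached as far as the arm can. A call is refused whole if a number of a shift passes 41.7 or a number of a turn 0.125, either way. A call with a gripper value outside its range is refused whole. The fingers move at their own pace and stop on an object; "newtons" is the grip in N (left out, the last holds). Time passes only in rows, so rows that do not move let the fingers close, or fill a call up. It gives the time, the measured TCP pose, the force and the opening at its end, in the units of the state.
- arm.read_state(): the state, without advancing time (a new reading comes with each control period).
- get_image(name): name is "side" or "top"; returns (picture, depth): 480x640x3 uint8, blue, green, red; 480x640 float32, m along the optical axis (not along the pixel's ray), 0 where there is no reading.
- camera_info(name): a dict with "fx", "fy", "cx", "cy" (pixels), "eye" and "rotation" of the camera in the world. Camera axes: x right, y up, looking along -z (the intrinsics and any distortion apply to the point x, -y, -z); pixel columns grow to the right and rows downward; lengths in m; the calibration is good to about 2 mm. A picture is of the moment at which its call begins. camera_info takes no time and is no camera call.
- job.sign_off(): hands the job in, once; it reports no verdict.
The state is a dict: "time_s": time; "joint_positions": joint angles; "dq": joint speeds; "tau": joint torques, N m; "tool_pos": TCP position; "eef_rot": TCP orientation; "contact_force": force on the tool from outside, world axes, zero at the start; "wrist_torque": the same for the moment, N m; "grip_width": finger opening in m.
Only numpy, scipy, OpenCV 4.12 (cv2) and the standard library are available. Lean on these libraries where they do the work, as an engineer would, in place of code of your own. Each camera call takes 0.05 s, during which the arm holds its last target. There are 200 camera calls.

## Task

Two latched instrument cases stand on the microscopy bench. Release the draw latch on top of the low, wide case: lift its lever up and over, past centre, until it has swung right over to its open stop towards the lid and the hook stands clear of the lug; then let go. The lid need not be raised. Leave the latch of the narrower, taller case fastened.

Things in the scene. Friction and masses are not known exactly. Their poses are not given: they have to be found in the camera images.
- low_lever (a joint): Latch lever on top of the low, wide black case (200 mm front to back, 260 wide, 80 high, fixed). 0 rad = fastened, level, sticking out over the front edge; grows as its free end is lifted up and back towards the lid; 1.5 = upright; 2.3 = open stop. A toggle spring holds it shut (about 4 N at the free end) up to dead centre at 0.7; from 0.9 on it carries it to the stop by itself, in about 2 s.
- low_bar (a point): Centre of the round steel crossbar at that lever's free end: diameter 12 mm, 30 mm long, along the case's left-right direction (its y axis), free to be pinched across its flat ends. Fastened, it is 108 mm above the bench and 20 mm out beyond the case's front face, open air beneath. Moves with the lever.
- low_pivot (a point): Point on that lever's hinge axis, fixed to the case: 22 mm above its top (102 mm above the bench), 45 mm behind its front edge, midway across. The bracket there is 34 mm wide. Axes: x from the case's front (roughly facing the robot) to its back, y along the hinge axis, z up. When fastened the bar's centre is 65 mm from here in -x and 6 mm up; it swings about y at radius 65.3 mm.
- tall_lever (a joint): Lever of the same kind of latch on the other case (170 mm front to back, 150 mm wide, 120 mm high): 0 rad = fastened, growing as it is lifted. To be left alone.
Things that resemble listed ones, but are neither listed nor needed, are in the scene too. What is shaped like the part that bears tall_lever but blue or brown is not meant.

How it is judged (in metres and radians):
At the end, for the whole second after the job is handed in: The low case's lever rests open, beyond 2.0 rad (stop at 2.3), let go and still; the tall case's lever is still fastened (under 0.3 rad) (value of joint low_lever above 2 rad and velocity of joint low_lever between -0.2 and 0.2 rad/s and value of joint tall_lever below 0.3 rad); the robot touches nothing.
It fails at once if the latch of the taller case is lifted (beyond 0.5 rad) (value of joint tall_lever above 0.5 rad).
It also fails if it takes over 40 s, if anything falls off the work surface, if the arm or the gripper's body presses on something with over 40 N, if the wrist force passes 120 N, or if a joint passes its speed limit or range.

## Working session

There is one attempt and no reset: what is moved stays moved. The work goes in short steps, Python scripts to look and compute and a tool call to move; the robot and the scene stay as the last step left them, time stands still between calls to the robot, and variables do not carry over. Pictures are saved under pics/ and viewed, about 8 in all and at most 12, crops included, and the job is handed in when it is done.

Besides the shell and the picture viewer there is one more tool, called after "Request:" in YAML: its name, and indented under it one key for each argument. step_arm: Moves the arm, as the interface text tells. Its arguments: {"type":"object","properties":{"rows":{"type":"array"},"newtons":{"type":"number"}},"required":["rows"]}

```bash
mkdir -p pics
cat > h.py <<'E'
import numpy as np, cv2
from cell import arm,get_image,camera_info
def pts(name,depth):
    c=camera_info(name); v,u=np.mgrid[0:480,0:640]
    p=np.stack([(u-c['cx'])/c['fx']*depth,-(v-c['cy'])/c['fy']*depth,-depth],-1)
    return p@np.array(c['rotation']).T+np.array(c['eye'])
E
python3 - <<'E'
from h import *
for n in('side','top'):
    im,d=get_image(n); cv2.imwrite(f'pics/{n}0.png',im); np.savez(f'{n}0.npz',im=im,d=d); print(n,camera_info(n))
s=arm.read_state(); print(s)
E
```

```text
side {'fx': 545.1177238469506, 'fy': 545.1177238469506, 'cx': 322.8914747841711, 'cy': 242.7112157777295, 'eye': array([1.32158835, 0.31344573, 1.42071527]), 'rotation': array([[-0.1579882 , -0.82718522,  0.53926277],
       [ 0.98738315, -0.12642845,  0.0953434 ],
       [-0.01068849,  0.54752211,  0.83672295]])}
top {'fx': 584.6192528309335, 'fy': 584.6192528309335, 'cx': 319.49391707940003, 'cy': 247.42568084319706, 'eye': array([0.29631382, 0.16467261, 1.41119522]), 'rotation': array([[ 0.01746583,  0.99057401, -0.13586049],
       [-0.99984659,  0.01748343, -0.0010637 ],
       [ 0.00132164,  0.13585823,  0.99072741]])}
{'time_s': 0.1, 'joint_positions': array([-79.71026344,  29.90510209,  -2.08025058,  91.67072474,
         1.21269916,  58.50583011,  -6.46250528]), 'dq': array([-0.01655821, -0.07567019,  0.13458415, -0.11962614, -0.00676398,
       -0.0506206 , -0.00293955]), 'tau': array([ 3.46575129e-03, -9.28486633e+01,  1.98388383e+00, -3.70531476e+01,
        1.82168721e-02,  5.22522081e-03, -2.00315498e-05]), 'tool_pos': array([0.15445896, 0.60529029, 0.23078915]), 'eef_rot': array([[-9.68954922e-01,  2.47237369e-01, -2.04084510e-04],
       [ 2.47237447e-01,  9.68954386e-01, -1.02141798e-03],
       [-5.47841137e-05, -1.04016532e-03, -9.99999458e-01]]), 'contact_force': array([ 0.79097585,  0.31631675, -0.69105748]), 'wrist_torque': array([ 0.01550536, -0.03353233, -0.03246173]), 'grip_width': 0.08535060206055123}
```

View pics/side0.png

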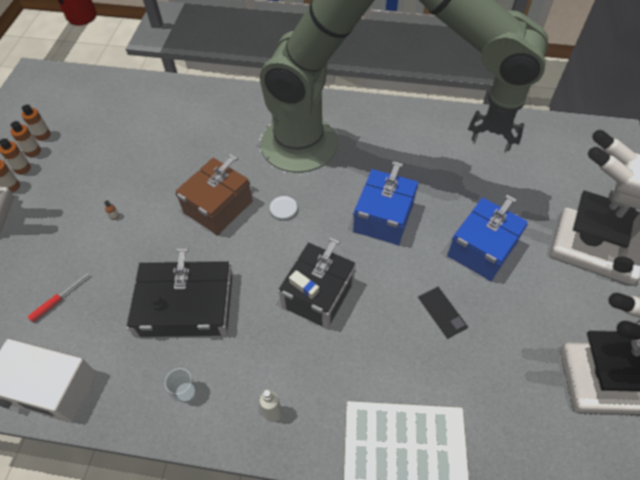

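View pics/top0.png

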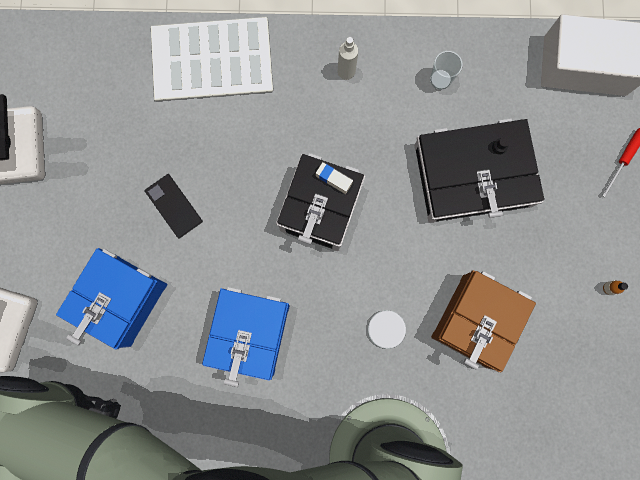

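The top view shows the low black case centred near (480,170), with its lever at (487,185) and its bar near (493,212). In the side view the bar is near (180,252). The tall black case is at (320,200) in the top view. Next I'll measure the lever.

Run:
```python
from h import *
roi={'top':(470,165,515,225),'side':(165,240,200,295)}
for n,(a,b,c,e) in roi.items():
    z=np.load(n+'0.npz'); im,d=z['im'],z['d']; P=pts(n,d)
    hsv=cv2.cvtColor(im,cv2.COLOR_BGR2HSV)
    m=np.zeros((480,640),bool); m[b:e,a:c]=1
    L=m&(P[...,2]>.09)&(P[...,2]<.14)&(hsv[...,2]>120)
    print(n,'lever px',L.sum())
    vs=np.nonzero(L)[0]
    for r in range(b,e,2):
        us=np.nonzero(L[r])[0]
        if len(us): q=P[r,us]; print(r,us.min(),us.max(),q.mean(0).round(4), 'ends',q[0].round(3),q[-1].round(3))
    cv2.imwrite(f'pics/{n}c.png',cv2.resize(im[b-25:e+25,a-60:c+60],None,fx=4,fy=4,interpolation=cv2.INTER_CUBIC))
# case top orientation: dark px at z~.08
z=np.load('top0.npz'); P=pts('top',z['d']); im=z['im']
m=(abs(P[...,2]-.08)<.006)&(im.max(-1)<90); m[:, :400]=0; m[260:]=0
k,l,s,c=cv2.connectedComponentsWithStats(m.astype('u1')); i=1+s[1:,4].argmax()
r=cv2.minAreaRect((P[l==i][:,:2]*1000).astype('f4')); print(r, cv2.boxPoints(r), P[l==i][:,2].mean())
```

```text
top lever px 303
171 486 487 [ 0.6624 -0.2175  0.0942] ends [ 0.663 -0.217  0.093] [ 0.662 -0.218  0.096]
173 480 484 [ 0.6574 -0.2064  0.0943] ends [ 0.657 -0.202  0.095] [ 0.657 -0.211  0.096]
175 481 486 [ 0.6529 -0.2112  0.0937] ends [ 0.653 -0.205  0.094] [ 0.654 -0.217  0.092]
177 481 490 [ 0.6474 -0.2169  0.0968] ends [ 0.647 -0.204  0.096] [ 0.647 -0.224  0.098]
179 482 490 [ 0.6433 -0.2159  0.0944] ends [ 0.643 -0.207  0.094] [ 0.643 -0.225  0.095]
181 482 491 [ 0.638  -0.219   0.0967] ends [ 0.638 -0.206  0.097] [ 0.639 -0.227  0.095]
183 482 495 [ 0.633  -0.2187  0.098 ] ends [ 0.633 -0.205  0.098] [ 0.631 -0.232  0.108]
185 482 496 [ 0.6259 -0.2187  0.1075] ends [ 0.626 -0.203  0.105] [ 0.626 -0.235  0.107]
187 483 496 [ 0.6215 -0.2158  0.106 ] ends [ 0.62  -0.204  0.112] [ 0.621 -0.234  0.108]
189 483 492 [ 0.6172 -0.2166  0.1046] ends [ 0.616 -0.204  0.109] [ 0.619 -0.228  0.098]
191 484 493 [ 0.6129 -0.2202  0.1031] ends [ 0.615 -0.21   0.096] [ 0.613 -0.229  0.102]
193 487 493 [ 0.608  -0.222   0.1041] ends [ 0.608 -0.215  0.104] [ 0.608 -0.229  0.103]
195 488 494 [ 0
[... 2106 characters left out ...]
6  0.108] [ 0.624 -0.206  0.108]
276 176 183 [ 0.6385 -0.2172  0.0958] ends [ 0.638 -0.228  0.092] [ 0.639 -0.206  0.1  ]
278 176 183 [ 0.6439 -0.2133  0.0949] ends [ 0.646 -0.225  0.095] [ 0.643 -0.206  0.095]
280 182 182 [ 0.648  -0.2078  0.0922] ends [ 0.648 -0.208  0.092] [ 0.648 -0.208  0.092]
282 175 182 [ 0.6559 -0.2154  0.0927] ends [ 0.657 -0.225  0.092] [ 0.655 -0.205  0.094]
284 175 181 [ 0.6629 -0.2143  0.0941] ends [ 0.663 -0.223  0.092] [ 0.66  -0.208  0.09 ]
((677.144775390625, -209.96226501464844), (200.83607482910156, 262.9035339355469), 9.170039176940918) [[ 557.06134  -96.19361]
 [ 598.9589  -355.73715]
 [ 797.2282  -323.73093]
 [ 755.3306   -64.18738]] 0.07949764290776319
```

View pics/topc.png

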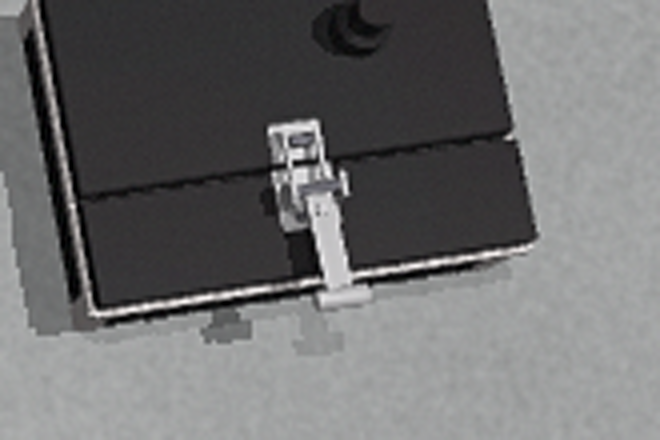

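View pics/sidec.png

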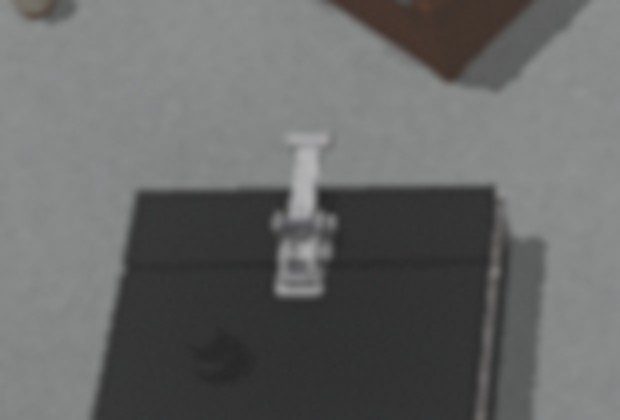

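Run:
```python
from h import *
from scipy.spatial.transform import Rotation as Ro
s=arm.read_state(); R=s['eef_rot']; p=s['tool_pos']
W=np.array([p,[.45,.40,.235],[.50,.10,.235],[.5587,-.2295,.235]])
L=np.r_[0,np.cumsum(np.linalg.norm(np.diff(W,axis=0),axis=1))]
N=30; t=np.linspace(0,L[-1],N+1); Q=np.stack([np.interp(t,L,W[:,i]) for i in range(3)],1)
y=np.array([.1594,-.9872,0]); z=np.array([0,0,-1.]); G=np.stack([np.cross(y,z),y,z],1)
a=np.arctan2(R.T@G[:,0]@[0,1,0],R.T@G[:,0]@[1,0,0]); a=a if a>0 else a+2*np.pi; print('turn',a)
for k in range(N):
    v=R.T@(Q[k+1]-p)*1000; v=v.round(); p=p+R@v/1000; R=R@Ro.from_rotvec([0,0,.091]).as_matrix()
    print('{"xyz":%s,"delta_rot":[0,0,0.091],"gripper":0}'%v.astype(int).tolist(), end=',\n' if k%5<4 else '\n\n')
print(p,R.round(3))
```

```text
turn 2.7316795564056697
{"xyz":[-31, -12, 0],"delta_rot":[0,0,0.091],"gripper":0},
{"xyz":[-32, -8, -1],"delta_rot":[0,0,0.091],"gripper":0},
{"xyz":[-33, -6, 0],"delta_rot":[0,0,0.091],"gripper":0},
{"xyz":[-33, -3, -1],"delta_rot":[0,0,0.091],"gripper":0},
{"xyz":[-34, 0, 0],"delta_rot":[0,0,0.091],"gripper":0}

{"xyz":[-33, 3, 0],"delta_rot":[0,0,0.091],"gripper":0},
{"xyz":[-32, 7, -1],"delta_rot":[0,0,0.091],"gripper":0},
{"xyz":[-32, 9, 0],"delta_rot":[0,0,0.091],"gripper":0},
{"xyz":[-31, 12, 0],"delta_rot":[0,0,0.091],"gripper":0},
{"xyz":[-30, 15, -1],"delta_rot":[0,0,0.091],"gripper":0}

{"xyz":[-29, 13, 0],"delta_rot":[0,0,0.091],"gripper":0},
{"xyz":[-33, -6, 0],"delta_rot":[0,0,0.091],"gripper":0},
{"xyz":[-33, -2, 0],"delta_rot":[0,0,0.091],"gripper":0},
{"xyz":[-34, 1, 0],"delta_rot":[0,0,0.091],"gripper":0},
{"xyz":[-33, 4, 0],"delta_rot":[0,0,0.091],"gripper":0}

{"xyz":[-32, 7, 0],"delta_rot":[0,0,0.091],"gripper":0},
{"xyz":[-32, 10, 0],"delta_rot":[0,0,0.091],"gripper":0},
{"xyz":[-31, 13, 0],"delta_rot":[0,0,0.091],"gripper":0},
{"xyz":[-29, 15, 0],"delta_rot":[0,0,0.091],"gripper":0},
{"xyz":[-28, 18, 0],"delta_rot":[0,0,0.091],"gripper":0}

{"xyz":[-26, 21, 0],"delta_rot":[0,0,0.091],"gripper":0},
{"xyz":[-24, 23, 0],"delta_rot":[0,0,0.091],"gripper":0},
{"xyz":[-22, 25, 0],"delta_rot":[0,0,0.091],"gripper":0},
{"xyz":[-19, 27, 0],"delta_rot":[0,0,0.091],"gripper":0},
{"xyz":[-17, 29, 0],"delta_rot":[0,0,0.091],"gripper":0}

{"xyz":[-14, 30, 0],"delta_rot":[0,0,0.091],"gripper":0},
{"xyz":[-12, 31, 0],"delta_rot":[0,0,0.091],"gripper":0},
{"xyz":[-8, 33, 0],"delta_rot":[0,0,0.091],"gripper":0},
{"xyz":[-6, 32, 1],"delta_rot":[0,0,0.091],"gripper":0},
{"xyz":[-2, 34, 0],"delta_rot":[0,0,0.091],"gripper":0}

[ 0.55917107 -0.22972055  0.23455945] [[ 0.987  0.161 -0.   ]
 [ 0.161 -0.987 -0.001]
 [-0.     0.001 -1.   ]]
```

Request:
step_arm:
  rows:
    - {"xyz":[-31,-12,0],"delta_rot":[0,0,0.091],"gripper":0}
    - {"xyz":[-32,-8,-1],"delta_rot":[0,0,0.091],"gripper":0}
    - {"xyz":[-33,-6,0],"delta_rot":[0,0,0.091],"gripper":0}
    - {"xyz":[-33,-3,-1],"delta_rot":[0,0,0.091],"gripper":0}
    - {"xyz":[-34,0,0],"delta_rot":[0,0,0.091],"gripper":0}
  newtons: 40

```text
time_s: 0.52
tool_pos: [0.2924, 0.509, 0.2332]
eef_rot: [[-0.759, 0.651, -0.0], [0.651, 0.759, -0.0], [-0.0, -0.0, -1.0]]
contact_force: [-0.1, 1.3, -0.4]
grip_width: 0.0854
```

Request:
step_arm:
  rows:
    - {"xyz":[-33,3,0],"delta_rot":[0,0,0.091],"gripper":0}
    - {"xyz":[-32,7,-1],"delta_rot":[0,0,0.091],"gripper":0}
    - {"xyz":[-32,9,0],"delta_rot":[0,0,0.091],"gripper":0}
    - {"xyz":[-31,12,0],"delta_rot":[0,0,0.091],"gripper":0}
    - {"xyz":[-30,15,-1],"delta_rot":[0,0,0.091],"gripper":0}

```text
time_s: 0.93
tool_pos: [0.4289, 0.4146, 0.235]
eef_rot: [[-0.396, 0.918, -0.0], [0.918, 0.396, -0.0], [-0.0, -0.001, -1.0]]
contact_force: [0.5, -0.1, -0.1]
grip_width: 0.0856
```

Tracking matches the plan, so I'll continue.

Request:
step_arm:
  rows:
    - {"xyz":[-29,13,0],"delta_rot":[0,0,0.091],"gripper":0}
    - {"xyz":[-33,-6,0],"delta_rot":[0,0,0.091],"gripper":0}
    - {"xyz":[-33,-2,0],"delta_rot":[0,0,0.091],"gripper":0}
    - {"xyz":[-34,1,0],"delta_rot":[0,0,0.091],"gripper":0}
    - {"xyz":[-33,4,0],"delta_rot":[0,0,0.091],"gripper":0}

```text
time_s: 1.35
tool_pos: [0.4728, 0.2606, 0.2351]
eef_rot: [[0.049, 0.999, -0.0], [0.999, -0.049, -0.0], [-0.0, -0.0, -1.0]]
contact_force: [0.9, 0.7, 1.1]
grip_width: 0.0854
```

Request:
step_arm:
  rows:
    - {"xyz":[-32,7,0],"delta_rot":[0,0,0.091],"gripper":0}
    - {"xyz":[-32,10,0],"delta_rot":[0,0,0.091],"gripper":0}
    - {"xyz":[-31,13,0],"delta_rot":[0,0,0.091],"gripper":0}
    - {"xyz":[-29,15,0],"delta_rot":[0,0,0.091],"gripper":0}
    - {"xyz":[-28,18,0],"delta_rot":[0,0,0.091],"gripper":0}

```text
time_s: 1.77
tool_pos: [0.5003, 0.0974, 0.2353]
eef_rot: [[0.482, 0.876, -0.0], [0.876, -0.482, 0.0], [0.0, -0.0, -1.0]]
contact_force: [0.1, 0.7, -0.1]
grip_width: 0.0857
```

Request:
step_arm:
  rows:
    - {"xyz":[-26,21,0],"delta_rot":[0,0,0.091],"gripper":0}
    - {"xyz":[-24,23,0],"delta_rot":[0,0,0.091],"gripper":0}
    - {"xyz":[-22,25,0],"delta_rot":[0,0,0.091],"gripper":0}
    - {"xyz":[-19,27,0],"delta_rot":[0,0,0.091],"gripper":0}
    - {"xyz":[-17,29,0],"delta_rot":[0,0,0.091],"gripper":0}

```text
time_s: 2.18
tool_pos: [0.5297, -0.0666, 0.2352]
eef_rot: [[0.818, 0.575, -0.0], [0.575, -0.818, 0.0], [-0.0, -0.0, -1.0]]
contact_force: [0.7, 1.1, -0.2]
grip_width: 0.0855
```

Request:
step_arm:
  rows:
    - {"xyz":[-14,30,0],"delta_rot":[0,0,0.091],"gripper":0}
    - {"xyz":[-12,31,0],"delta_rot":[0,0,0.091],"gripper":0}
    - {"xyz":[-8,33,0],"delta_rot":[0,0,0.091],"gripper":0}
    - {"xyz":[-6,32,1],"delta_rot":[0,0,0.091],"gripper":0}
    - {"xyz":[-2,34,0],"delta_rot":[0,0,0.091],"gripper":0}

```text
time_s: 2.6
tool_pos: [0.5591, -0.2308, 0.234]
eef_rot: [[0.988, 0.157, -0.001], [0.157, -0.988, 0.0], [-0.0, -0.0, -1.0]]
contact_force: [0.9, 0.3, -0.7]
grip_width: 0.0854
```

Request:
step_arm:
  rows:
    - {"xyz":[0,0,0],"delta_rot":[0,0,0],"gripper":0}
    - {"xyz":[0,0,0],"delta_rot":[0,0,0],"gripper":0}
    - {"xyz":[0,0,0],"delta_rot":[0,0,0],"gripper":0}
    - {"xyz":[0,0,0],"delta_rot":[0,0,0],"gripper":0}
    - {"xyz":[0,0,0],"delta_rot":[0,0,0],"gripper":0}

```text
time_s: 3.02
tool_pos: [0.5594, -0.2283, 0.2343]
eef_rot: [[0.987, 0.163, 0.0], [0.163, -0.987, 0.001], [0.0, -0.001, -1.0]]
contact_force: [-0.1, -0.2, -0.2]
grip_width: 0.0853
```

Request:
step_arm:
  rows:
    - {"xyz":[0,1,30],"delta_rot":[0,0,0],"gripper":0}
    - {"xyz":[0,1,30],"delta_rot":[0,0,0],"gripper":0}
    - {"xyz":[-1,0,30],"delta_rot":[0,0,0],"gripper":0}
    - {"xyz":[0,0,30],"delta_rot":[0,0,0],"gripper":0.2}
    - {"xyz":[0,0,28],"delta_rot":[0,0,0],"gripper":0.35}

```text
time_s: 3.43
tool_pos: [0.5585, -0.2304, 0.0849]
eef_rot: [[0.987, 0.163, 0.0], [0.163, -0.987, 0.0], [0.0, -0.0, -1.0]]
contact_force: [1.0, -0.3, 0.2]
grip_width: 0.0642
```

Request:
step_arm:
  rows:
    - {"xyz":[0,0,0],"delta_rot":[0,0,0],"gripper":0.35}
    - {"xyz":[0,0,0],"delta_rot":[0,0,0],"gripper":0.35}
    - {"xyz":[0,0,0],"delta_rot":[0,0,0],"gripper":0.35}
    - {"xyz":[0,0,0],"delta_rot":[0,0,0],"gripper":0.35}
    - {"xyz":[0,0,0],"delta_rot":[0,0,0],"gripper":0.35}

```text
time_s: 3.85
tool_pos: [0.5594, -0.2316, 0.0879]
eef_rot: [[0.987, 0.161, 0.002], [0.161, -0.987, -0.0], [0.002, 0.001, -1.0]]
contact_force: [0.3, -0.1, 0.9]
grip_width: 0.0557
```

Run:
```python
from h import *
a,_=get_image('top'); b,_=get_image('side')
f=lambda i,x,y:cv2.resize(i[y-40:y+40,x-50:x+50],None,fx=4,fy=4,interpolation=cv2.INTER_CUBIC)
cv2.imwrite('pics/g1.png',np.hstack([f(a,493,205),f(b,182,255)])); print(arm.read_state()['joint_positions'])
```

```text
[ -5.83689653  44.17446559  34.85457037 102.43390369 -34.68211846
  44.46209572 -33.76707409]
```

View pics/g1.png

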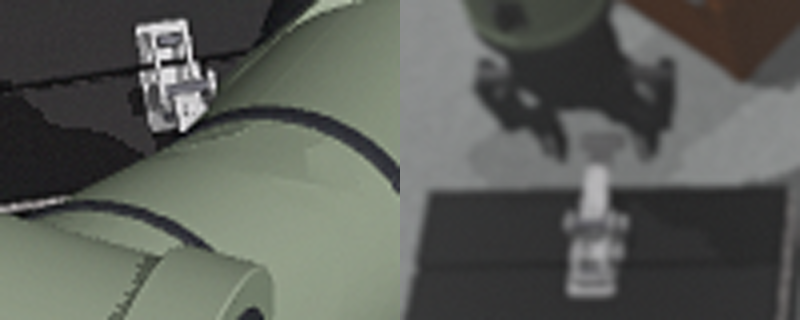

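The fingers straddle the bar. In the side crop the tips are at about 555 and 650 and the bar is at about 600, so it is centred. Closing now.

Request:
step_arm:
  rows:
    - {"xyz":[0,0,0],"delta_rot":[0,0,0],"gripper":0.5}
    - {"xyz":[0,0,0],"delta_rot":[0,0,0],"gripper":0.6}
    - {"xyz":[0,0,0],"delta_rot":[0,0,0],"gripper":0.7}
    - {"xyz":[0,0,0],"delta_rot":[0,0,0],"gripper":0.8}
    - {"xyz":[0,0,0],"delta_rot":[0,0,0],"gripper":0.9}
  newtons: 40

```text
time_s: 4.37
tool_pos: [0.5585, -0.231, 0.0866]
eef_rot: [[0.987, 0.161, -0.0], [0.161, -0.987, 0.001], [-0.0, -0.001, -1.0]]
contact_force: [-2.7, 5.4, 7.9]
grip_width: 0.0293
```

Request:
step_arm:
  rows:
    - {"xyz":[0,0,0],"delta_rot":[0,0,0],"gripper":0.9}
    - {"xyz":[0,0,0],"delta_rot":[0,0,0],"gripper":0.9}
    - {"xyz":[0,0,0],"delta_rot":[0,0,0],"gripper":0.9}
    - {"xyz":[0,0,0],"delta_rot":[0,0,0],"gripper":0.9}
    - {"xyz":[0,0,0],"delta_rot":[0,0,0],"gripper":0.9}

```text
time_s: 4.78
tool_pos: [0.5585, -0.231, 0.0866]
eef_rot: [[0.987, 0.161, -0.0], [0.161, -0.987, 0.001], [0.0, -0.001, -1.0]]
contact_force: [-2.9, 4.4, 9.1]
grip_width: 0.0291
```

Request:
step_arm:
  rows:
    - {"xyz":[1,0,-6.5],"delta_rot":[0,0,0],"gripper":0.9}
    - {"xyz":[1.6,0,-6.3],"delta_rot":[0,0,0],"gripper":0.9}
    - {"xyz":[2.2,0,-6.1],"delta_rot":[0,0,0],"gripper":0.9}
    - {"xyz":[2.7,0,-5.9],"delta_rot":[0,0,0],"gripper":0.9}
    - {"xyz":[3.4,0,-5.6],"delta_rot":[0,0,0],"gripper":0.9}

```text
time_s: 5.2
tool_pos: [0.5687, -0.2292, 0.1171]
eef_rot: [[0.987, 0.161, -0.002], [0.161, -0.987, 0.001], [-0.002, -0.001, -1.0]]
contact_force: [-4.6, 4.7, -7.7]
grip_width: 0.0289
```

Forces are small and the grip is holding, so I'll go on past centre to about 1.1 rad.

Request:
step_arm:
  rows:
    - {"xyz":[3.9,0,-5.3],"delta_rot":[0,0,0],"gripper":0.9}
    - {"xyz":[4.4,0,-4.8],"delta_rot":[0,0,0],"gripper":0.9}
    - {"xyz":[4.9,0,-4.3],"delta_rot":[0,0,0],"gripper":0.9}
    - {"xyz":[5.3,0,-3.9],"delta_rot":[0,0,0],"gripper":0.9}
    - {"xyz":[5.6,0,-3.3],"delta_rot":[0,0,0],"gripper":0.9}

```text
time_s: 5.62
tool_pos: [0.5925, -0.2252, 0.1389]
eef_rot: [[0.987, 0.161, -0.002], [0.161, -0.987, 0.001], [-0.002, -0.002, -1.0]]
contact_force: [-7.3, 7.0, -1.0]
grip_width: 0.0292
```

Request:
step_arm:
  rows:
    - {"xyz":[5.9,0,-2.7],"delta_rot":[0,0,0],"gripper":0.9}
    - {"xyz":[6.2,0,-2.1],"delta_rot":[0,0,0],"gripper":0.9}
    - {"xyz":[0,0,0],"delta_rot":[0,0,0],"gripper":0.9}
    - {"xyz":[0,0,0],"delta_rot":[0,0,0],"gripper":0.9}
    - {"xyz":[0,0,0],"delta_rot":[0,0,0],"gripper":0.9}

```text
time_s: 6.03
tool_pos: [0.6055, -0.223, 0.1441]
eef_rot: [[0.987, 0.162, 0.0], [0.162, -0.987, 0.001], [0.001, -0.001, -1.0]]
contact_force: [-3.2, 8.8, 4.7]
grip_width: 0.0291
```

Run:
```python
from h import *
b,_=get_image('side'); cv2.imwrite('pics/g2.png',cv2.resize(b[200:310,110:260],None,fx=4,fy=4,interpolation=cv2.INTER_CUBIC))
```

```text
(no output)
```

View pics/g2.png

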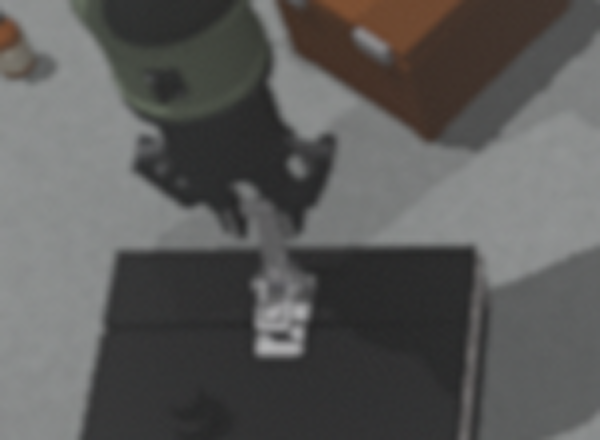

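The crop shows the lever standing up with its bar held between the fingers, at about (255,195). I'll let go and wait for the spring, then back off.

Request:
step_arm:
  rows:
    - {"xyz":[0,0,0],"delta_rot":[0,0,0],"gripper":0}
    - {"xyz":[0,0,0],"delta_rot":[0,0,0],"gripper":0}
    - {"xyz":[0,0,0],"delta_rot":[0,0,0],"gripper":0}
    - {"xyz":[0,0,0],"delta_rot":[0,0,0],"gripper":0}
    - {"xyz":[0,0,0],"delta_rot":[0,0,0],"gripper":0}

```text
time_s: 6.5
tool_pos: [0.6051, -0.2242, 0.1433]
eef_rot: [[0.987, 0.161, 0.0], [0.161, -0.987, -0.0], [0.0, 0.0, -1.0]]
contact_force: [0.8, -0.6, -0.0]
grip_width: 0.085
```

Request:
step_arm:
  rows:
    - {"xyz":[-10,0,-3],"delta_rot":[0,0,0],"gripper":0}
    - {"xyz":[-15,0,-5],"delta_rot":[0,0,0],"gripper":0}
    - {"xyz":[-20,0,-10],"delta_rot":[0,0,0],"gripper":0}
    - {"xyz":[-25,0,-25],"delta_rot":[0,0,0],"gripper":0}
    - {"xyz":[-25,0,-30],"delta_rot":[0,0,0],"gripper":0}

```text
time_s: 6.92
tool_pos: [0.5088, -0.2392, 0.2156]
eef_rot: [[0.987, 0.161, -0.003], [0.161, -0.987, 0.001], [-0.003, -0.001, -1.0]]
contact_force: [0.7, -0.2, 1.7]
grip_width: 0.0856
```

Request:
step_arm:
  rows:
    - {"xyz":[0,0,-25],"delta_rot":[0,0,0],"gripper":0}
    - {"xyz":[0,0,-20],"delta_rot":[0,0,0],"gripper":0}
    - {"xyz":[0,0,0],"delta_rot":[0,0,0],"gripper":0}
    - {"xyz":[0,0,0],"delta_rot":[0,0,0],"gripper":0}
    - {"xyz":[0,0,0],"delta_rot":[0,0,0],"gripper":0}

```text
time_s: 7.33
tool_pos: [0.5107, -0.2391, 0.2606]
eef_rot: [[0.987, 0.161, -0.0], [0.161, -0.987, 0.001], [-0.0, -0.001, -1.0]]
contact_force: [0.2, -1.3, -0.7]
grip_width: 0.0854
```

Request:
step_arm:
  rows:
    - {"xyz":[0,0,0],"delta_rot":[0,0,0],"gripper":0}
    - {"xyz":[0,0,0],"delta_rot":[0,0,0],"gripper":0}
    - {"xyz":[0,0,0],"delta_rot":[0,0,0],"gripper":0}
    - {"xyz":[0,0,0],"delta_rot":[0,0,0],"gripper":0}
    - {"xyz":[0,0,0],"delta_rot":[0,0,0],"gripper":0}

```text
time_s: 7.75
tool_pos: [0.5112, -0.2393, 0.2608]
eef_rot: [[0.987, 0.161, -0.0], [0.161, -0.987, -0.0], [-0.0, -0.0, -1.0]]
contact_force: [0.0, 0.2, -0.9]
grip_width: 0.0855
```

Request:
step_arm:
  rows:
    - {"xyz":[0,0,0],"delta_rot":[0,0,0],"gripper":0}
    - {"xyz":[0,0,0],"delta_rot":[0,0,0],"gripper":0}
    - {"xyz":[0,0,0],"delta_rot":[0,0,0],"gripper":0}
    - {"xyz":[0,0,0],"delta_rot":[0,0,0],"gripper":0}
    - {"xyz":[0,0,0],"delta_rot":[0,0,0],"gripper":0}

```text
time_s: 8.17
tool_pos: [0.5113, -0.2393, 0.2611]
eef_rot: [[0.987, 0.161, 0.0], [0.161, -0.987, -0.0], [0.0, 0.0, -1.0]]
contact_force: [-0.2, -0.2, 0.4]
grip_width: 0.0857
```

Request:
step_arm:
  rows:
    - {"xyz":[0,0,0],"delta_rot":[0,0,0],"gripper":0}
    - {"xyz":[0,0,0],"delta_rot":[0,0,0],"gripper":0}
    - {"xyz":[0,0,0],"delta_rot":[0,0,0],"gripper":0}
    - {"xyz":[0,0,0],"delta_rot":[0,0,0],"gripper":0}
    - {"xyz":[0,0,0],"delta_rot":[0,0,0],"gripper":0}

```text
time_s: 8.58
tool_pos: [0.5113, -0.2393, 0.2611]
eef_rot: [[0.987, 0.161, -0.0], [0.161, -0.987, -0.0], [-0.0, 0.0, -1.0]]
contact_force: [1.0, -0.1, -0.1]
grip_width: 0.0854
```

Run:
```python
from h import *
b,d=get_image('side'); cv2.imwrite('pics/g3.png',cv2.resize(b[180:340,110:370],None,fx=3,fy=3,interpolation=cv2.INTER_CUBIC))
P=pts('side',d); m=np.zeros(d.shape,bool); m[225:305,160:205]=1
x=np.array([.987,.16]); rel=(P[...,:2]-[.6228,-.2188])@x
q=m&(P[...,2]>.112)&(abs(rel)<.1)&(abs(P[...,1]+.21)<.04)
o=np.argsort(P[q][:,2])[::-1][:25]; print(q.sum(),np.c_[rel[q][o],P[q][o]].round(3)[::4])
s=arm.read_state(); print(s['contact_force'],s['time_s'])
```

```text
127 [[ 0.053  0.674 -0.207  0.155]
 [ 0.049  0.672 -0.219  0.153]
 [ 0.058  0.679 -0.209  0.153]
 [ 0.054  0.677 -0.215  0.152]
 [ 0.051  0.671 -0.201  0.151]
 [ 0.05   0.675 -0.227  0.151]
 [ 0.053  0.677 -0.224  0.15 ]]
[ 0.58186047 -0.49673909  0.38850273] 8.6333
```

View pics/g3.png

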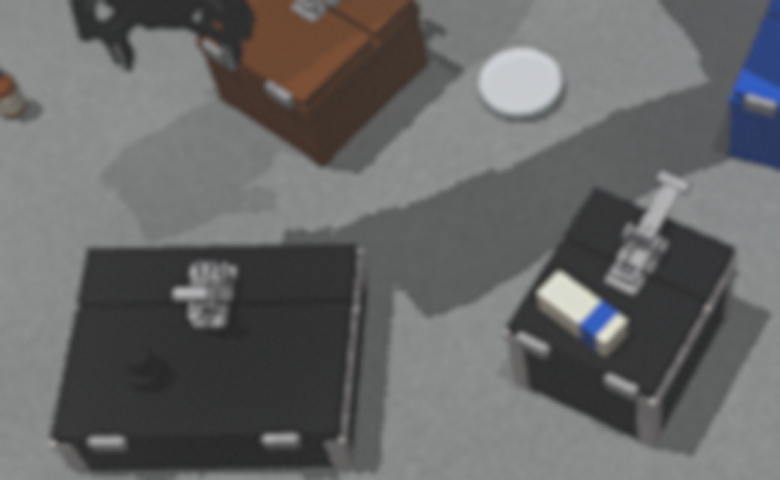

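The bar is now about 50 mm behind the pivot and 46 mm above it, which puts the lever at about 2.3 rad, its stop. The tall case's lever, at (655,215) in the crop, still lies flat. The arm is clear, so after a short settle I'll hand in.

Request:
step_arm:
  rows:
    - {"xyz":[0,0,0],"delta_rot":[0,0,0],"gripper":0}
    - {"xyz":[0,0,0],"delta_rot":[0,0,0],"gripper":0}
    - {"xyz":[0,0,0],"delta_rot":[0,0,0],"gripper":0}
    - {"xyz":[0,0,0],"delta_rot":[0,0,0],"gripper":0}
    - {"xyz":[0,0,0],"delta_rot":[0,0,0],"gripper":0}

```text
time_s: 9.05
tool_pos: [0.5113, -0.2393, 0.2611]
eef_rot: [[0.987, 0.161, 0.0], [0.161, -0.987, -0.0], [0.0, 0.0, -1.0]]
contact_force: [-0.6, -0.2, 0.3]
grip_width: 0.0856
```

```bash
python3 -c "
from cell import job; print(job.sign_off())"
```

```text
the job is handed in; nothing more can be done
None
```

The low case's latch is released, and I handed the job in at about 9 s. I pinched the crossbar across its ends, swung it to about 1.2 rad, let go so the spring carried it over, and backed the arm off.

**Last checks:** the depth image put the lever at about 2.3 rad, its open stop. In the picture the tall case's lever was still lying fastened. The gripper was open and clear, with contact forces around 1 N or less, which is sensor noise.

**Not measured:** I took only one picture after letting go, so I did not measure directly that the lever had stopped moving. I judged the tall lever by eye. None of the checks failed or disagreed.

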